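Clear the pen's gateway, release both catches and hold the sprung gate open

TASK

Someone needs to reach into the offcut pen: clear the gateway by nesting the cup that stands in the gate's way concentrically into the other cup, fully seated and upright. Then squeeze the lock catch (the end one) fully together, next the bolt catch fully together, and swing the gate by its upright post past its detent to at least 70 degrees open. Finish while still holding the gate open by the post, because it springs shut; leave the jar, the pliers and the plate where they are.

Things in the scene. Friction and masses are not known exactly. Their poses are not given: they have to be found in the camera images.
- pen: Low fixed steel offcut pen, 156 (x) x 440 (y) x 106 mm high; lugs on it reach 165 mm. Origin on the worktop under its middle, z up; yaw varies. Its front faces its own -x, in the plane x = -70 mm: the gate is the +y part (y -15 to +180 mm, hinge at +180), the latch plate with the two catches the -y part.
- lock_squeeze (a point): Lock catch, at the pen's -y end: two lugs 8 mm thick, 16 wide, 106 to 165 mm high, to squeeze along the pen's x; outer faces 52 mm apart, 38 when home. The front lug is fixed; the rear one slides 14 mm, 5 N friction, stays. Point: fixed, midway between the squeezed lugs' outer faces, 145 mm high: 19 mm from the fixed face, at first 33 from the sliding one. Bars below it reach 120 mm. Axes: pen's.
- lock (a joint): Travel of the lock catch, m: 0 locked, 0.014 fully squeezed. Until then its block stands behind the bolt's tail, so that the bolt cannot move.
- bolt_squeeze (a point): Bolt catch, between lock catch and gate: two lugs 8 mm thick, 24 wide, 106 to 165 mm high, to squeeze along the pen's y; outer faces 54 mm apart, 38 when home. The -y lug is fixed; the one by the gate slides 16 mm, 5 N friction, stays. Point: fixed on the pen, midway between the squeezed lugs' outer faces, 145 mm high. The lock's parts begin 73 mm from it to -y. Bars below reach 119. Axes: pen's.
- bolt (a joint): Travel of the bolt catch, m: 0 bolted, 0.016 fully squeezed; the gate is free from about 0.011 on.
- gate_hinge (a point): Point on the gate's vertical hinge axis, 100 mm above the worktop. Axes as the pen's.
- post_mid (a point): Middle of the plain round upright post on top of the gate: 16 mm thick, from 100 to 150 mm above the worktop, this point 128 mm above it; 150 mm from the hinge axis. It may be pinched from above in any direction; it is a sleeve that turns freely as the gate swings.
- gate (a joint): Gate angle, rad: 0 closed (from the hinge along the pen's -y), grows as the post swings to the pen's -x (clockwise from above), stop at 1.5. A spring shuts it: 1.6 N at the post when closed, 5 N wide open; a detent adds up to about 4 N between 0.15 and 0.5. If let go it springs back. Gate 195 mm long, lower edge 15 mm above the worktop.
- cup_loose: Open aluminium stacking cup in the gate's way (the +y one of the two), 70 mm high: tapered foot, 34 mm across below, 49 mm at 42 mm height, then a shoulder and a straight collar 60 mm across from 43 to 70 mm; bore of the collar 54 mm. 90 g. Origin: centre of its underside, z up.
- cup_stand: The like cup that stands before the latch plate, out of the gate's way. The other cup's foot goes into its bore until the shoulder sits on its rim: the upper cup's origin is then about 28 mm above the lower one's. It stands loose.
- jar: Open plastic jar, 92 mm across and high, a bystander to the right. Origin: centre of its underside.
- pliers: Welding pliers with blue grips, 225 x 68 x 21 mm, a bystander lying to the left. Origin: under its middle.
- plate: Square steel practice plate with weld beads, 99 x 98 x 9 mm, a bystander lying near the robot. Origin: centre of its underside.
- gate_post: The same post as a body, a sleeve that turns freely on the gate: origin at its foot on its axis, 100 mm above the worktop, z up.

How it is judged:
On the way, in this order (a step that is already met when the one before it is completed fails the run):
1. the loose cup is nested in the standing one, seated, upright and released (horizontal distance between cup_loose and cup_stand below 0.007 m and z of cup_loose in the frame of cup_stand between 0.02 and 0.033 m and angle between cup_stand's own z axis and vertical below 0.1 rad and angle between cup_loose's own z axis and vertical below 0.12 rad and contact force between the fingers and cup_loose below 0.1 N), for 0.2 s.
2. the lock catch is squeezed home (value of joint lock above 0.0115 m), for 0.1 s.
3. the bolt catch is squeezed home (value of joint bolt above 0.013 m), for 0.1 s.
4. the gate is past its detent (value of joint gate above 0.85 rad), for 0.05 s.
At the end, for the whole second after the job is handed in: The gate is still, over 1.18 rad open, held by the fingers on its post (over 1.5 N); lock catch over 11.5 mm and bolt catch over 13 mm squeezed; the loose cup sits in the standing one on the worktop, within 7 mm of centre, 20 to 33 mm above it, both upright within 6 degrees (value of joint gate above 1.18 rad and velocity of joint gate between -0.05 and 0.05 rad/s and contact force between the fingers and gate_post above 1.5 N and value of joint lock above 0.0115 m and value of joint bolt above 0.013 m and horizontal distance between cup_loose and cup_stand below 0.007 m and z of cup_loose in the frame of cup_stand between 0.02 and 0.033 m and angle between cup_stand's own z axis and vertical below 0.1 rad and angle between cup_loose's own z axis and vertical below 0.12 rad and height (world z) of cup_stand below 0.01 m); the arm keeps its last pose, push and grip.
It fails at once if the jar is disturbed (distance of jar from where it was at the start of the episode above 0.03 m).
It fails at once if the pliers are disturbed (distance of pliers from where it was at the start of the episode above 0.03 m).
It fails at once if the plate is disturbed (distance of plate from where it was at the start of the episode above 0.03 m).
It also fails if it takes over 72 s, if anything falls off the work surface, if the arm or the gripper's body presses on something with over 40 N, if the wrist force passes 120 N, or if a joint passes its speed limit or range.

ROBOT

A 7-joint arm with a two-finger parallel gripper is mounted at the origin on a cart in front of the work surface, level with it; the furniture and walls round the work are solid. World frame = base frame: x ahead of the robot, y to its left, z up, the work surface at z = 0. Lengths are in m, angles in rad, forces in N, time in s.
With the tool pointing down it reaches from about 0.425 to 0.95 m from the base axis. Payload 16.7 kg.
Tool frame: the origin (TCP) lies midway between the tips of the shut fingers; the grasp point (between the pads) lies 19 mm behind it; z points along the fingers, y is the line along which they close (so a half turn about z gives the same grasp; the last joint's range is limited). The gripper opens to 94 mm and grips with 3 to 60 N. Pads are 16 mm wide; open, the fingers measure 119 mm over their backs; the gripper's body (75 mm by 177 mm) begins 78 mm behind the grasp point.
Start: joints at [0.639, 0.426, 0.074, 1.606, -0.034, 1.111, -0.067], TCP at [0.476, -0.479, 0.205] pointing down, gripper open.
Joint ranges: [-2.85, 2.85], [-0.5, 2.14], [-1.23, 1.37], [0.21, 2.46], [-1.02, 4.16], [0.16, 2.05], [-2.73, 2.73]. Speed limits (rad/s): [1.89, 1.89, 2.39, 2.39, 3.01, 3.01, 3.01].

INTERFACE

Orientations are given as a 3x3 rotation matrix whose columns are the frame's x, y, z axes.
In Python, from rig import ctrl, workorder, get_image, get_calibration gives the robot as it stands (ctrl), with the cameras as plain functions and the job (workorder).
- The arm moves only by the tool nudge_tcp, called as name([rows], argument=value, ...), one row to a line, values as JSON. Schema: {"type":"object","properties":{"increments":{"type":"array","items":{"type":"array","prefixItems":[{"type":"array","items":{"type":"number"},"minItems":3,"maxItems":3},{"type":"array","items":{"type":"number"},"minItems":3,"maxItems":3}],"minItems":2,"maxItems":2},"minItems":1,"maxItems":12},"aperture":{"type":"number"},"only":{"type":"string"},"quiet":{"type":"boolean"},"lines":{"type":"string"}},"required":["increments"],"additionalProperties":false}. increments is a list of rows, 1 to 12 of them, each written [[dx, dy, dz], [rx, ry, rz]]: dx, dy, dz in m, then a rotation vector rx, ry, rz in rad; each row shifts and turns the commanded pose from where the row before left it, along the tool's axes as they then stand; what a row does not reach is not made up. A row lasts 1/10 s, in which the tool goes at most 0.05 m and 0.15 rad, less where a joint would pass 70% of its speed; a pose out of reach is approached as far as the arm can. aperture is the opening from 0.0 (shut) to 1.0 (fully open), set as the call begins (left out keeps the last). The fingers move at their own pace and stop on an object; the grip force is fixed at half the most. Time passes only in rows, so rows that do not move let the fingers close. The tool returns the time, the measured TCP pose, the force, the opening and the grip force at its end. only (a regular expression) keeps the lines of the reply that match it, lines (a string "A,B") keeps lines A to B, and quiet returns only ok. Input that does not fit is refused with a message, and nothing moves.
- ctrl.observe(): the state, without advancing time (a new reading comes with each control period).
- get_image(name): name is "scene" or "top" or "wrist"; returns the picture (400x640x3 uint8, blue, green, red); there is no depth.
- get_calibration(name): a dict with "camera_matrix" (3x3 intrinsics, pixels), "view" (4x4, takes a point from world to camera coordinates). Camera axes: x right, y down, z forward; pixel columns grow to the right and rows downward; lengths in m; the calibration is good to about 2 mm. A picture is of the moment at which its call begins: read the wrist's pose just before it. get_calibration takes no time and is no camera call; for the wrist camera it gives the pose at the moment of the call.
- workorder.job_done(): hands the job in; it is judged then, once.
The state is a dict: "time_s": time; "joints": joint angles; "qvel": joint speeds; "tau": joint torques, N m; "ee_pos": TCP position; "orientation": TCP orientation; "wrist_force": force on the tool from outside, world axes, zero at the start; "torque": the same for the moment, N m; "width": opening from 0.0 (shut) to 1.0 (fully open); "grip_force": force on a finger pad.
Only numpy, scipy, OpenCV 4.12 (cv2) and the standard library are available. Lean on these libraries where they do the work, as an engineer would, in place of code of your own. Each camera call takes 0.05 s, during which the arm holds its last target. There are 200 camera calls.

## Working session

There is one attempt and no reset: what is moved stays moved. The work goes in short steps, Python scripts to look and compute and a tool call to move; the robot and the scene stay as the last step left them, time stands still between calls to the robot, and variables do not carry over. Pictures are saved under pics/ and viewed, at most 10 in all, crops included, and the job is handed in when it is done.

```bash
ls; mkdir -p pics; python3 - <<'E'
from rig import ctrl, workorder, get_image, get_calibration
import cv2,numpy as np
for n in("top","scene"):
    cv2.imwrite(f"pics/{n}0.png",get_image(n)); c=get_calibration(n); print(n,np.round(c["camera_matrix"],1).tolist(),np.round(c["view"],3).tolist())
s=ctrl.observe();print(s["time_s"],s["ee_pos"],np.round(s["orientation"],3).tolist(),s["width"])
E
```

```text
pics
rig.py
top [[468.9, 0.0, 315.4], [0.0, 468.9, 202.1], [0.0, 0.0, 1.0]] [[-0.02, -1.0, -0.002, 0.019], [-0.978, 0.021, -0.208, 0.545], [0.208, -0.002, -0.978, 1.667], [0.0, 0.0, 0.0, 1.0]]
scene [[389.0, 0.0, 321.9], [0.0, 389.0, 196.4], [0.0, 0.0, 1.0]] [[-0.638, -0.77, -0.017, 0.376], [-0.618, 0.525, -0.585, 0.403], [0.46, -0.363, -0.811, 1.2], [0.0, 0.0, 0.0, 1.0]]
0.1 [ 0.47530207 -0.47876546  0.20484059] [[0.71, 0.705, -0.001], [0.705, -0.71, 0.001], [-0.0, -0.001, -1.0]] 1.0016628866542034
```

View pics/top0.png

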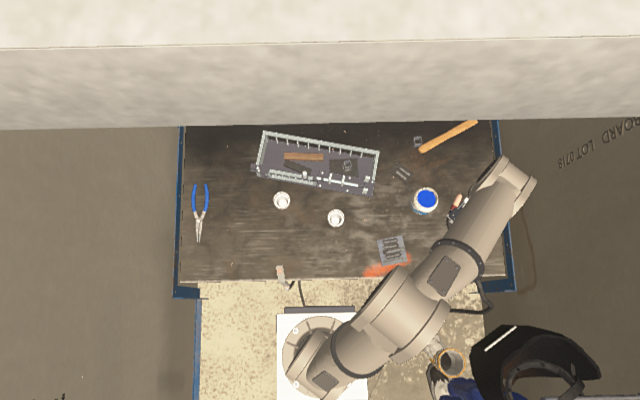

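View pics/scene0.png

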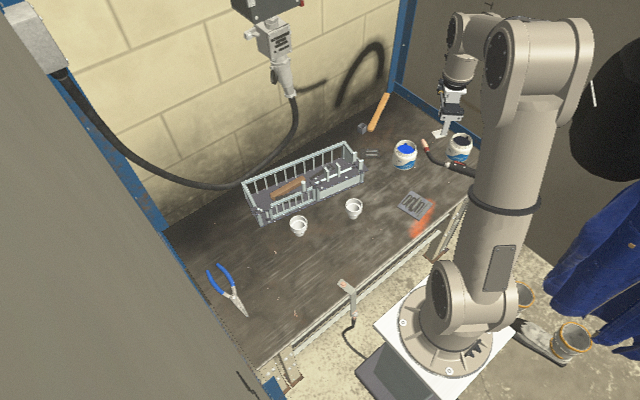

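The top view shows the pen around (315,163), the loose cup at (282,200), the standing cup at (336,217), the jar at (426,200), the plate at (391,249) and the pliers at (200,212). I'll zoom in on both views.

```bash
python3 - <<'E'
import cv2,numpy as np
a=cv2.imread("pics/top0.png")[120:235,245:390];b=cv2.imread("pics/scene0.png")[135:240,235:375]
r=lambda i:cv2.resize(i,(780,295),interpolation=cv2.INTER_CUBIC)
a=cv2.resize(a,None,fx=5,fy=5,interpolation=cv2.INTER_CUBIC);cv2.imwrite("pics/topz.png",a);print(a.shape)
E
```

```text
(575, 725, 3)
```

View pics/topz.png

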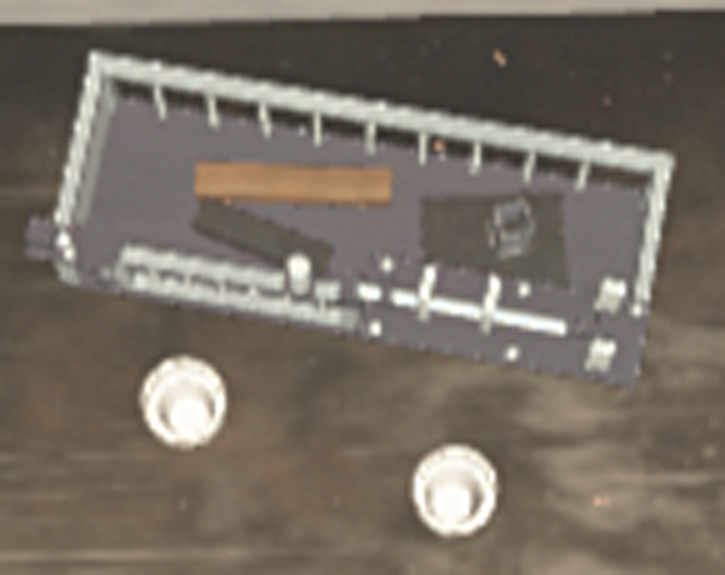

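The zoom shows the cup rims at crop (184,400) and (455,490). The post top is at (299,260), the bolt lugs at (430,272) and (493,284), and the lock lugs at (613,283) and (601,342). The rear rail runs from (93,58) to (670,157).

```bash
cat > h.py <<'E'
import numpy as np,cv2
from rig import ctrl, workorder, get_image, get_calibration
def ray(cal,uv,z):
    K=np.array(cal["camera_matrix"]);V=np.array(cal["view"]);R=V[:3,:3];o=-R.T@V[:3,3]
    d=R.T@np.linalg.solve(K,[uv[0],uv[1],1.]);return o+d*(z-o[2])/d[2]
def proj(cal,P):
    p=np.array(cal["view"])@np.append(P,1);q=np.array(cal["camera_matrix"])@p[:3];return q[:2]/q[2]
def togo(P,R=None):
    """offset in tool axes from the measured TCP, and rotation vector"""
    s=ctrl.observe();O=np.array(s["orientation"]);d=O.T@(np.array(P)-s["ee_pos"])
    rv=cv2.Rodrigues(O.T@R)[0].ravel() if R is not None else 0
    return np.round(d,4),np.round(rv,4)
def down(yaw): # tool down, y axis (closing) at world angle yaw
    y=np.array([np.cos(yaw),np.sin(yaw),0]);z=np.array([0,0,-1.]);return np.c_[np.cross(y,z),y,z]
E
python3 - <<'E'
from h import *
c=get_calibration("top")
for n,u,v,z in[("loose",184,400,.07),("stand",455,490,.07),("post",299,260,.15),("bolt+",430,272,.165),("bolt-",493,284,.165),("lockr",613,283,.165),("lockf",601,342,.165),("RL",93,58,.106),("RR",670,157,.106)]:
    print(n,np.round(ray(c,(u/5+245,v/5+120),z),3))
cw=get_calibration("wrist");print(np.round(cw["view"],3).tolist(),np.round(cw["camera_matrix"],0).tolist())
s=ctrl.observe();V=np.array(cw["view"]);o=-V[:3,:3].T@V[:3,3];O=np.array(s["orientation"]);print("cam in tool",O.T@(o-s["ee_pos"]),"axes",np.round(O.T@V[:3,:3].T,2).tolist())
E
```

```text
loose [0.553 0.13  0.07 ]
stand [ 0.482 -0.066  0.07 ]
post [0.635 0.043 0.15 ]
bolt+ [ 0.62  -0.049  0.165]
bolt- [ 0.611 -0.092  0.165]
lockr [ 0.61  -0.176  0.165]
lockf [ 0.568 -0.166  0.165]
RL [0.805 0.193 0.106]
RR [ 0.72  -0.229  0.106]
[[0.704, -0.71, -0.003, -0.674], [-0.688, -0.684, 0.242, -0.025], [-0.174, -0.168, -0.97, 0.391], [0.0, 0.0, 0.0, 1.0]] [[298.0, 0.0, 318.0], [0.0, 298.0, 203.0], [0.0, 0.0, 1.0]]
cam in tool [ 7.04442786e-02 -2.89582501e-05 -1.78126208e-01] axes [[-0.0, -0.97, -0.24], [1.0, 0.0, -0.0], [0.0, -0.24, 0.97]]
```

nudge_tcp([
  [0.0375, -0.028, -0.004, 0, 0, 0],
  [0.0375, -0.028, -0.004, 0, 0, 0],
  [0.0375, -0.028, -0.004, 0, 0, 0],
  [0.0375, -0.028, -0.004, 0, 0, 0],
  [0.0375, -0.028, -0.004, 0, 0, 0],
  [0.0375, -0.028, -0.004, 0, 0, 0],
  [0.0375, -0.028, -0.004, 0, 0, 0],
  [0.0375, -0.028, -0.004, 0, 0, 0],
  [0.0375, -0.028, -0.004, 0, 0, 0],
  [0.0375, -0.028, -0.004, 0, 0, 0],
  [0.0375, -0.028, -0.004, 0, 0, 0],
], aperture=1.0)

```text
refused: increments[0]: [0.0375, -0.028, -0.004, 0, 0, 0] is too long (schema: maxItems 2). Nothing was moved.
```

Nothing moved. I misread the format; it is rows with the three-number parts in brackets of their own. Resending.

nudge_tcp([
  [[0.0375, -0.028, -0.004], [0, 0, 0]],
  [[0.0375, -0.028, -0.004], [0, 0, 0]],
  [[0.0375, -0.028, -0.004], [0, 0, 0]],
  [[0.0375, -0.028, -0.004], [0, 0, 0]],
  [[0.0375, -0.028, -0.004], [0, 0, 0]],
  [[0.0375, -0.028, -0.004], [0, 0, 0]],
  [[0.0375, -0.028, -0.004], [0, 0, 0]],
  [[0.0375, -0.028, -0.004], [0, 0, 0]],
  [[0.0375, -0.028, -0.004], [0, 0, 0]],
  [[0.0375, -0.028, -0.004], [0, 0, 0]],
  [[0.0375, -0.028, -0.004], [0, 0, 0]],
], aperture=1.0)

```text
time_s: 1.2
ee_pos: [0.551, 0.032, 0.2496]
orientation: [[0.71, 0.704, -0.0], [0.704, -0.71, -0.0], [-0.0, -0.0, -1.0]]
wrist_force: [1.6, -1.3, 0.7]
width: 0.996
grip_force: 0.0
```

nudge_tcp([
  [[0, 0, 0], [0, 0, -0.15]],
  [[0, 0, 0], [0, 0, -0.15]],
  [[0, 0, 0], [0, 0, -0.15]],
  [[0, 0, 0], [0, 0, -0.15]],
  [[0, 0, 0], [0, 0, -0.15]],
  [[0, 0, 0], [0, 0, -0.15]],
  [[0, 0, 0], [0, 0, -0.15]],
  [[0, 0, 0], [0, 0, -0.15]],
])

```text
time_s: 2.0
ee_pos: [0.5511, 0.0301, 0.2492]
orientation: [[-0.405, 0.914, -0.001], [0.914, 0.405, -0.0], [0.0, -0.0, -1.0]]
wrist_force: [-0.0, 0.3, -0.3]
width: 0.996
grip_force: 0.0
```

nudge_tcp([
  [[0, 0, 0], [0, 0, -0.15]],
  [[0, 0, 0], [0, 0, -0.15]],
  [[0, 0, 0], [0, 0, -0.15]],
  [[0, 0, 0], [0, 0, -0.15]],
  [[0, 0, 0], [0, 0, -0.15]],
  [[0, 0, 0], [0, 0, -0.15]],
  [[0, 0, 0], [0, 0, 0]],
  [[0, 0, 0], [0, 0, 0]],
])

```text
time_s: 2.8
ee_pos: [0.5512, 0.03, 0.2493]
orientation: [[-0.965, 0.262, -0.0], [0.262, 0.965, 0.0], [0.0, 0.0, -1.0]]
wrist_force: [-0.3, -0.4, 0.3]
width: 0.998
grip_force: 0.0
```

```bash
python3 - <<'E'
from h import *
import pickle
s=ctrl.observe();c=get_calibration("wrist");i=get_image("wrist");cv2.imwrite("pics/w1.png",i);pickle.dump(c,open("w1.pkl","wb"))
print(s["time_s"],s["ee_pos"],np.round(s["orientation"],3).tolist(),s["joints"])
cv2.imwrite("pics/w1z.png",cv2.resize(i,(800,500),interpolation=cv2.INTER_CUBIC))
E
```

```text
2.8 [0.55117228 0.03003569 0.24930407] [[-0.965, 0.262, -0.0], [0.262, 0.965, 0.0], [0.0, 0.0, -1.0]] [ 0.21620636  0.21848103 -0.4491521   1.80877904  0.10363562  1.13784445
  1.0386198 ]
```

View pics/w1z.png

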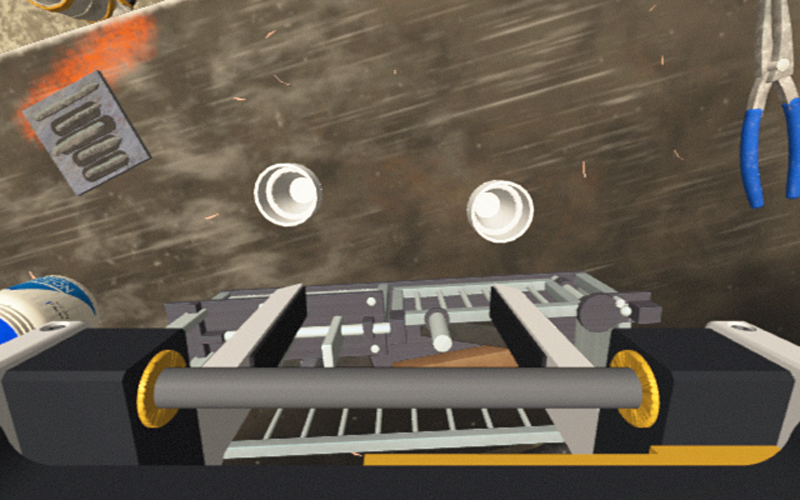

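The wrist view, scaled 1.25, shows the standing cup's rim at about (288,195) and the loose cup's at (501,211). The post top is at about (442,342), and the fingers partly hide the catches. I'll fit the rims numerically.

```bash
python3 - <<'E'
from h import *
import pickle
c=pickle.load(open("w1.pkl","rb"));i=cv2.imread("pics/w1.png")
g=i.min(2)
for n,(u,v) in dict(stand=(230,156),loose=(401,169)).items():
    m=np.zeros_like(g);m[v-40:v+40,u-40:u+40]=(g[v-40:v+40,u-40:u+40]>150)*255
    m=cv2.morphologyEx(m,cv2.MORPH_CLOSE,np.ones((5,5)))
    k=max(cv2.findContours(m,0,2)[0],key=cv2.contourArea)
    e=cv2.fitEllipse(cv2.convexHull(k));P=ray(c,e[0],.07);print(n,np.round(e[0],1),np.round(e[1],1),np.round(P,4))
    t=np.linspace(0,6.28,40);
    print(" expected diam px",np.ptp([proj(c,P+[.03*np.cos(a),.03*np.sin(a),0]) for a in t],axis=0).round(1))
print("post",ray(c,(442/1.25,342/1.25),.15))
print("rail corners",[ray(c,(u/1.25,v/1.25),.106).round(3) for u,v in((225,452),(566,437))])
print("yaw needed",togo([.55,.13,.25],down(np.radians(78.6))))
E
```

```text
stand [228.6 154.6] [50.6 51.8] [ 0.4848 -0.0614  0.07  ]
 expected diam px [50.6 50.9]
loose [399.9 168.2] [49.8 53. ] [0.5541 0.132  0.07  ]
 expected diam px [50.  49.8]
post [0.63186164 0.04648795 0.15      ]
rail corners [array([ 0.717, -0.197,  0.106]), array([0.79 , 0.143, 0.106])]
yaw needed (array([ 0.0273,  0.0961, -0.0006]), array([-0.    , -0.0003, -0.0655]))
```

nudge_tcp([
  [[0, 0, 0], [0, 0, -0.058]],
  [[0.006, 0.0335, 0.02], [0, 0, 0]],
  [[0.006, 0.0335, 0.02], [0, 0, 0]],
  [[0.006, 0.0335, 0.02], [0, 0, 0]],
  [[0, 0, 0], [0, 0, 0]],
])

```text
time_s: 3.35
ee_pos: [0.5519, 0.1368, 0.1872]
orientation: [[-0.98, 0.198, -0.003], [0.198, 0.98, 0.001], [0.004, 0.001, -1.0]]
wrist_force: [-0.9, -0.0, -0.0]
width: 0.999
grip_force: 0.0
```

```bash
python3 - <<'E'
from h import *
print(togo([.5541,.132,.043],down(np.radians(78.2))))
E
```

```text
(array([-0.0036, -0.0044,  0.1441]), array([ 0.0005, -0.0036,  0.0063]))
```

nudge_tcp([
  [[0, 0, 0.04], [0, 0, 0]],
  [[0, 0, 0.04], [0, 0, 0]],
  [[0, 0, 0], [0, 0, 0]],
  [[0, 0, 0], [0, 0, 0]],
])

```text
time_s: 3.75
ee_pos: [0.5538, 0.1322, 0.1102]
orientation: [[-0.979, 0.202, -0.001], [0.202, 0.979, -0.0], [0.001, -0.0, -1.0]]
wrist_force: [-0.1, 0.2, 1.0]
width: 0.999
grip_force: 0.0
```

```bash
python3 - <<'E'
from h import *
print(togo([.5541,.132,.043],down(np.radians(78.2))))
E
```

```text
(array([-0.0004, -0.0001,  0.0672]), array([-0.0003, -0.0008,  0.0025]))
```

Settled to within 0.5 mm. I'll descend, grip and lift.

nudge_tcp([
  [[0, 0, 0.025], [0, 0, 0]],
  [[0, 0, 0.025], [0, 0, 0]],
  [[0, 0, 0.017], [0, 0, 0]],
  [[0, 0, 0], [0, 0, 0]],
  [[0, 0, 0], [0, 0, 0]],
])

```text
time_s: 4.25
ee_pos: [0.555, 0.1325, 0.0445]
orientation: [[-0.98, 0.201, 0.002], [0.201, 0.98, 0.0], [-0.002, 0.001, -1.0]]
wrist_force: [0.1, 0.4, 0.4]
width: 0.999
grip_force: 0.0
```

nudge_tcp([
  [[0, 0, 0], [0, 0, 0]],
  [[0, 0, 0], [0, 0, 0]],
  [[0, 0, 0], [0, 0, 0]],
  [[0, 0, 0], [0, 0, 0]],
  [[0, 0, 0], [0, 0, 0]],
  [[0, 0, 0], [0, 0, 0]],
  [[0, 0, 0], [0, 0, 0]],
  [[0, 0, 0], [0, 0, 0]],
], aperture=0)

```text
time_s: 5.05
ee_pos: [0.554, 0.1324, 0.0427]
orientation: [[-0.98, 0.201, 0.0], [0.201, 0.98, 0.0], [-0.0, 0.0, -1.0]]
wrist_force: [-0.3, -0.3, 5.4]
width: 0.641
grip_force: 30.0
```

nudge_tcp([
  [[0, 0, -0.03], [0, 0, 0]],
  [[0, 0, -0.04], [0, 0, 0]],
  [[0, 0, -0.03], [0, 0, 0]],
  [[0, 0, 0], [0, 0, 0]],
  [[0, 0, 0], [0, 0, 0]],
])

```text
time_s: 5.55
ee_pos: [0.5538, 0.132, 0.1425]
orientation: [[-0.98, 0.201, 0.001], [0.201, 0.98, -0.0], [-0.001, 0.0, -1.0]]
wrist_force: [1.0, -0.1, -1.3]
width: 0.641
grip_force: 30.0
```

```bash
python3 - <<'E'
from h import *
import pickle
c=get_calibration("wrist");i=get_image("wrist");pickle.dump(c,open("w2.pkl","wb"));cv2.imwrite("pics/w2.png",i)
print(togo([.4848,-.0614,.141]))
E
```

```text
(array([ 0.0283, -0.2031,  0.0008]), np.int64(0))
```

View pics/w2.png

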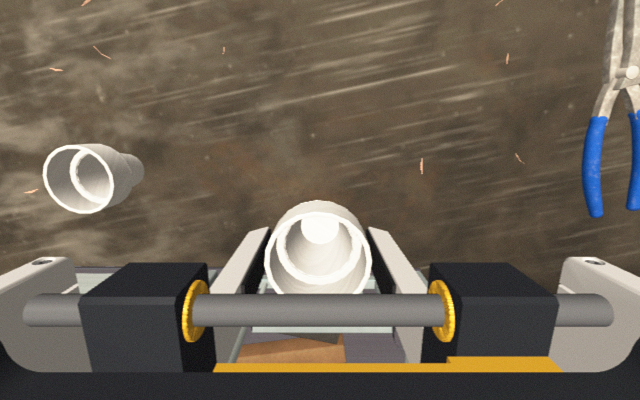

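The cup is held at (318,249), 60 mm wide, and the standing cup's rim is at (82,178). I'll measure both rims here.

```bash
python3 - <<'E'
from h import *
import pickle
c=pickle.load(open("w2.pkl","rb"));g=cv2.imread("pics/w2.png").min(2)
s=ctrl.observe();O=np.array(s["orientation"])
P=ray(c,(318,249),.17);print("held",P,O.T@(P-s["ee_pos"]))
pts=np.array([[44,180],[52,155],[82,145],[112,155],[118,175],[110,200],[82,212],[55,203]],np.float32)
e=cv2.fitEllipse(pts);print(e);S=ray(c,e[0],.07);print(S,togo([S[0],S[1],.141]))
E
```

```text
held [0.54780774 0.13398464 0.17      ] [ 0.00580268  0.00092681 -0.0283397 ]
((81.27515411376953, 177.80259704589844), (68.24221801757812, 76.10247039794922), 85.1153564453125)
[ 0.48498291 -0.05834845  0.07      ] (array([ 0.0287, -0.2001,  0.0008]), np.int64(0))
```

```bash
python3 - <<'E'
from h import *
import pickle
c=pickle.load(open("w2.pkl","rb"));s=ctrl.observe();O=np.array(s["orientation"])
for off in(0,.004,.008):
    C=s["ee_pos"]+O@np.array([off,0,-.0273])
    q=np.array([proj(c,C+O@np.array([.03*np.cos(a),.03*np.sin(a),0])) for a in np.linspace(0,6.28,60)])
    print(off,q.min(0).round(),q.max(0).round())
g=cv2.imread("pics/w2.png").min(2);print(g[196:236,318].tolist());print(g[250,255:280].tolist(),g[250,360:380].tolist())
E
```

```text
0 [262. 205.] [371. 306.]
0.004 [261. 198.] [371. 300.]
0.008 [261. 190.] [372. 294.]
[64, 65, 60, 82, 195, 211, 213, 218, 222, 213, 220, 213, 215, 211, 212, 224, 252, 252, 249, 243, 240, 247, 246, 247, 246, 247, 248, 248, 250, 249, 249, 248, 248, 249, 249, 248, 248, 248, 248, 248]
[206, 175, 97, 56, 35, 24, 26, 20, 15, 58, 217, 255, 251, 247, 246, 213, 120, 98, 106, 101, 108, 157, 235, 248, 247] [228, 167, 148, 144, 189, 239, 247, 246, 247, 227, 114, 34, 25, 27, 20, 22, 29, 35, 74, 134]
```

nudge_tcp([
  [[0.006, -0.04, 0], [0, 0, 0]],
  [[0.006, -0.04, 0], [0, 0, 0]],
  [[0.006, -0.04, 0], [0, 0, 0]],
  [[0.006, -0.04, 0], [0, 0, 0]],
  [[0.006, -0.042, 0], [0, 0, 0]],
  [[0, 0, 0], [0, 0, 0]],
  [[0, 0, 0], [0, 0, 0]],
  [[0, 0, 0], [0, 0, 0]],
  [[0, 0, 0], [0, 0, 0]],
])

```text
time_s: 6.5
ee_pos: [0.484, -0.0585, 0.142]
orientation: [[-0.98, 0.199, -0.001], [0.199, 0.98, 0.001], [0.001, 0.0, -1.0]]
wrist_force: [0.2, 0.8, -1.4]
width: 0.639
grip_force: 30.0
```

```bash
python3 - <<'E'
from h import *
c=get_calibration("wrist");i=get_image("wrist");cv2.imwrite("pics/w3.png",i)
print(togo([.4849-.0015,-.0602,.072]))
E
```

```text
(array([ 0.0003, -0.0018,  0.0701]), np.int64(0))
```

View pics/w3.png

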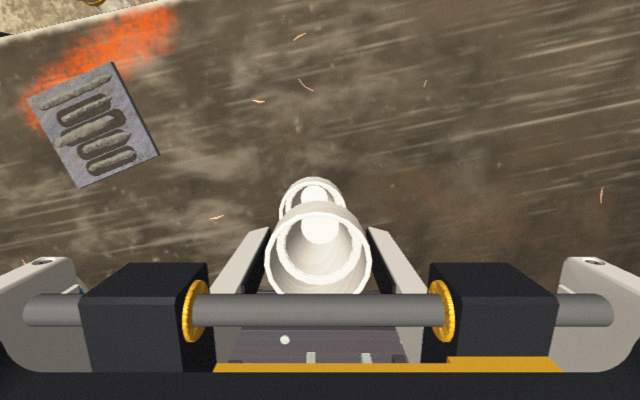

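The standing cup's rim shows behind the held one, with left edge 279, right edge 346 and top edge 178. I'll check the offset.

```bash
python3 - <<'E'
from h import *
c=get_calibration("wrist");s=ctrl.observe();O=np.array(s["orientation"])
g=cv2.imread("pics/w3.png").min(2);print([ [int(x) for x in np.where(g[r,260:370]>130)[0][[0,-1]]+260] for r in(190,195,200,205)],[int(np.where(g[160:215,u]>130)[0][0]+160) for u in(306,312,318)])
for dx,dy in((0,0),(0,-.004),(.004,-.004)):
    C=s["ee_pos"]+O@np.array([dx,dy,0]);C[2]=.07
    q=np.array([proj(c,C+[.03*np.cos(a),.03*np.sin(a),0]) for a in np.linspace(0,6.28,200)])
    up=q[q[:,1]<q[:,1].mean()]
    print(dx,dy,q.min(0).round(1),q.max(0).round(1),[[round(float(f(up[np.abs(up[:,1]-r)<2][:,0])),1) for f in(np.min,np.max)] for r in(190,195,200,205)])
E
```

```text
[[287, 338], [284, 340], [281, 343], [280, 345]] [177, 177, 177]
0 0 [282.7 177. ] [351.6 243.4] [[288.9, 345.6], [285.6, 348.3], [283.8, 350.3], [282.9, 351.3]]
0 -0.004 [278.1 177. ] [347.  243.4] [[284.2, 341.0], [281.0, 343.7], [279.2, 345.6], [278.3, 346.7]]
0.004 -0.004 [278.  172.3] [347.1 239.2] [[281.3, 343.8], [279.4, 345.7], [278.2, 346.8], [278.0, 347.1]]
```

nudge_tcp([
  [[0.001, -0.004, 0.01], [0, 0, 0]],
  [[0, 0, 0.015], [0, 0, 0]],
  [[0, 0, 0.01], [0, 0, 0]],
  [[0, 0, 0.01], [0, 0, 0]],
  [[0, 0, 0.007], [0, 0, 0]],
  [[0, 0, 0.006], [0, 0, 0]],
  [[0, 0, 0.006], [0, 0, 0]],
  [[0, 0, 0], [0, 0, 0]],
  [[0, 0, 0], [0, 0, 0]],
])

```text
time_s: 7.45
ee_pos: [0.4822, -0.0633, 0.0786]
orientation: [[-0.98, 0.2, 0.0], [0.2, 0.98, 0.0], [-0.0, 0.0, -1.0]]
wrist_force: [0.5, 1.4, -0.4]
width: 0.641
grip_force: 30.0
```

nudge_tcp([
  [[0, 0, 0.004], [0, 0, 0]],
  [[0, 0, 0.003], [0, 0, 0]],
  [[0, 0, 0.001], [0, 0, 0]],
  [[0, 0, 0], [0, 0, 0]],
  [[0, 0, 0], [0, 0, 0]],
])

```text
time_s: 7.95
ee_pos: [0.4825, -0.0636, 0.0708]
orientation: [[-0.98, 0.201, 0.001], [0.201, 0.98, -0.0], [-0.001, -0.0, -1.0]]
wrist_force: [-0.4, -1.1, 5.7]
width: 0.641
grip_force: 30.0
```

nudge_tcp([
  [[0, 0, 0], [0, 0, 0]],
  [[0, 0, 0], [0, 0, 0]],
  [[0, 0, 0], [0, 0, 0]],
  [[0, 0, 0], [0, 0, 0]],
  [[0, 0, 0], [0, 0, 0]],
  [[0, 0, 0], [0, 0, 0]],
  [[0, 0, 0], [0, 0, 0]],
], aperture=1.0)

```text
time_s: 8.65
ee_pos: [0.4821, -0.0633, 0.0705]
orientation: [[-0.98, 0.201, 0.0], [0.201, 0.98, 0.0], [0.0, 0.0, -1.0]]
wrist_force: [0.3, -0.1, 0.0]
width: 1.002
grip_force: 0.0
```

nudge_tcp([
  [[0, 0, -0.02], [0, 0, 0]],
  [[0, 0, -0.045], [0, 0, 0]],
  [[0, 0, -0.045], [0, 0, 0]],
  [[0, 0, -0.04], [0, 0, 0]],
  [[0, 0, -0.03], [0, 0, 0]],
  [[0, 0, 0], [0, 0, 0]],
  [[0, 0, 0], [0, 0, 0]],
])

```text
time_s: 9.35
ee_pos: [0.4822, -0.0635, 0.2507]
orientation: [[-0.98, 0.201, 0.001], [0.201, 0.98, -0.0], [-0.001, -0.0, -1.0]]
wrist_force: [0.3, 0.1, -0.4]
width: 1.003
grip_force: 0.0
```

```bash
python3 - <<'E'
from h import *
import pickle
s=ctrl.observe();c=get_calibration("wrist");i=get_image("wrist");cv2.imwrite("pics/w4.png",i);pickle.dump((c,s["ee_pos"]),open("w4.pkl","wb"))
E
```

```text
(no output)
```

View pics/w4.png

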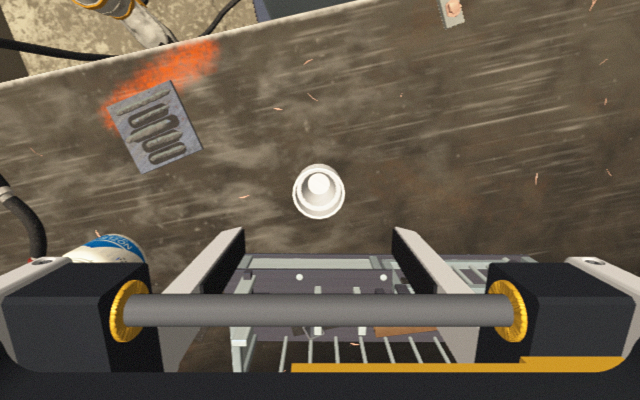

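The picture shows two concentric cups nested upright at (319,191). Next I'll move so the camera is above the catches.

nudge_tcp([
  [[-0.045, 0, -0.005], [0, 0, 0]],
  [[-0.045, 0, -0.005], [0, 0, 0]],
  [[-0.045, 0, -0.005], [0, 0, 0]],
  [[-0.045, 0, -0.005], [0, 0, 0]],
  [[0, 0, 0], [0, 0, 0]],
  [[0, 0, 0], [0, 0, 0]],
  [[0, 0, 0], [0, 0, 0]],
  [[0, 0, 0], [0, 0, 0]],
])

```text
time_s: 10.2
ee_pos: [0.6576, -0.0992, 0.2704]
orientation: [[-0.98, 0.2, -0.0], [0.2, 0.98, -0.0], [0.0, -0.0, -1.0]]
wrist_force: [-0.3, -0.1, -0.6]
width: 0.998
grip_force: 0.0
```

```bash
python3 - <<'E'
from h import *
import pickle
s=ctrl.observe();c=get_calibration("wrist");i=get_image("wrist");cv2.imwrite("pics/w5.png",i);pickle.dump((c,s["ee_pos"]),open("w5.pkl","wb"))
cv2.imwrite("pics/w5z.png",cv2.resize(i[30:270,100:500],(800,480),interpolation=cv2.INTER_CUBIC))
E
```

```text
(no output)
```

View pics/w5z.png

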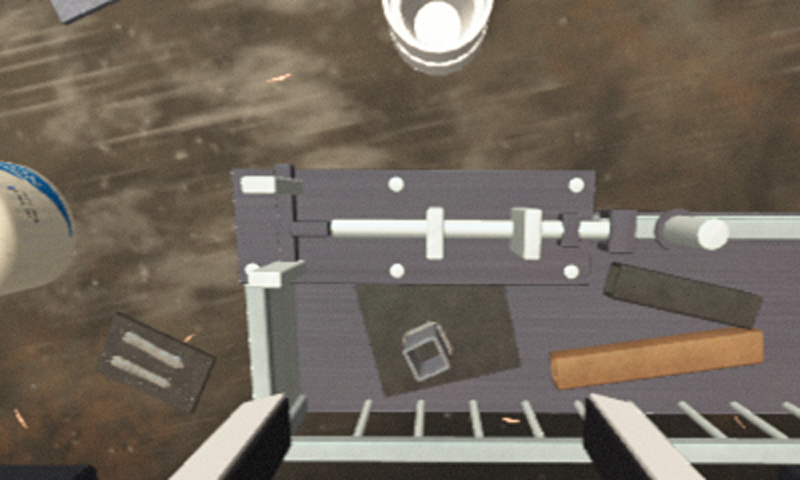

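The crop (2x, offset 100,30) shows the lock lug tops at (259,185) front and (265,280) rear. The bolt lug tops are at columns 427–443 (fixed) and 526–541 (sliding), rows 208–258, and the post top is at (713,235).

```bash
python3 - <<'E'
from h import *
import pickle
c,_=pickle.load(open("w5.pkl","rb"))
R=lambda u,v,z=.165:ray(c,(u/2+100,v/2+30),z)
lf,lr=R(259,177.5),R(265,287.5);bf,bm=R(427,233),R(541.5,233);po=R(713,235,.15)
print("lock span",np.linalg.norm(lf-lr),"bolt span",np.linalg.norm(bf-bm))
e=R(541.5,233)-R(427,233);print("bolt dir deg",np.degrees(np.arctan2(e[1],e[0])))
a,b=R(300,441,.106),R(800,450,.106);print("rail deg",np.degrees(np.arctan2(*(b-a)[[1,0]])))
a,b=R(240,170,.106),R(590,171,.106);print("plate front deg",np.degrees(np.arctan2(*(b-a)[[1,0]])))
th=np.radians(78);Y=np.array([np.cos(th),np.sin(th),0]);X=np.array([Y[1],-Y[0],0])
for n,p in dict(lf=lf,lr=lr,bf=bf,bm=bm,post=po).items(): print(n,p.round(4),"pen-rel to post",round(float((p-po)@X),4),round(float((p-po)@Y),4))
E
```

```text
lock span 0.050752737957154716 bolt span 0.05366564277099743
bolt dir deg 78.44426050204942
rail deg 77.33886843581942
plate front deg 78.28665396969555
lf [ 0.5644 -0.1623  0.165 ] pen-rel to post -0.0252 -0.2182
lr [ 0.614  -0.1732  0.165 ] pen-rel to post 0.0256 -0.2185
bf [ 0.6044 -0.092   0.165 ] pen-rel to post -0.0007 -0.141
bm [ 0.6151 -0.0394  0.165 ] pen-rel to post -0.0011 -0.0874
post [0.6344 0.0458 0.15  ] pen-rel to post 0.0 0.0
```

nudge_tcp([
  [[0, 0, 0], [0, 0, 0.15]],
  [[0, 0, 0], [0, 0, 0.15]],
  [[0, 0, 0], [0, 0, 0.15]],
  [[0, 0, 0], [0, 0, 0.15]],
  [[0, 0, 0], [0, 0, 0.15]],
  [[0, 0, 0], [0, 0, 0.15]],
  [[0, 0, 0], [0, 0, 0.15]],
  [[0, 0, 0], [0, 0, 0.15]],
  [[0, 0, 0], [0, 0, 0.15]],
  [[0, 0, 0], [0, 0, 0.15]],
  [[0, 0, 0], [0, 0, 0.071]],
])

```text
time_s: 11.35
ee_pos: [0.658, -0.0994, 0.271]
orientation: [[0.207, 0.978, 0.001], [0.978, -0.207, -0.0], [0.0, 0.001, -1.0]]
wrist_force: [-0.0, 0.3, -0.2]
width: 0.999
grip_force: 0.0
```

nudge_tcp([
  [[-0.027, -0.02, 0.02], [0, 0, 0]],
  [[-0.027, -0.02, 0.02], [0, 0, 0]],
  [[-0.027, -0.02, 0.02], [0, 0, 0]],
  [[0, 0, 0], [0, 0, 0]],
  [[0, 0, 0], [0, 0, 0]],
  [[0, 0, 0], [0, 0, 0]],
  [[0, 0, 0], [0, 0, 0]],
])

```text
time_s: 12.05
ee_pos: [0.5843, -0.1658, 0.2112]
orientation: [[0.199, 0.98, 0.001], [0.98, -0.199, 0.0], [0.0, 0.001, -1.0]]
wrist_force: [-0.1, 0.2, 0.2]
width: 0.998
grip_force: 0.0
```

```bash
python3 - <<'E'
from h import *
print(togo([.5824,-.1661,.127],down(np.radians(-11.8))),ctrl.observe()["joints"])
E
```

```text
(array([-0.0007, -0.0019,  0.0842]), array([ 0.0012, -0.0004,  0.0052])) [ 0.25899414  0.31460149 -0.10980774  1.75106929  0.03816554  1.0767387
 -0.06431742]
```

nudge_tcp([
  [[-0.001, -0.002, 0.03], [0, 0, 0.005]],
  [[0, 0, 0.03], [0, 0, 0]],
  [[0, 0, 0.02], [0, 0, 0]],
  [[0, 0, 0.004], [0, 0, 0]],
  [[0, 0, 0], [0, 0, 0]],
  [[0, 0, 0], [0, 0, 0]],
  [[0, 0, 0], [0, 0, 0]],
])

```text
time_s: 12.75
ee_pos: [0.5821, -0.1674, 0.1278]
orientation: [[0.205, 0.979, 0.002], [0.979, -0.205, -0.0], [0.0, 0.002, -1.0]]
wrist_force: [0.3, 0.6, -0.4]
width: 0.997
grip_force: 0.0
```

nudge_tcp([
  [[0, 0, 0], [0, 0, 0]],
  [[0, 0, 0], [0, 0, 0]],
  [[0, 0, 0], [0, 0, 0]],
  [[0, 0, 0], [0, 0, 0]],
  [[0, 0, 0], [0, 0, 0]],
  [[0, 0, 0], [0, 0, 0]],
  [[0, 0, 0], [0, 0, 0]],
  [[0, 0, 0], [0, 0, 0]],
  [[0, 0, 0], [0, 0, 0]],
  [[0, 0, 0], [0, 0, 0]],
  [[0, 0, 0], [0, 0, 0]],
], aperture=0)

```text
time_s: 13.85
ee_pos: [0.5817, -0.1674, 0.1266]
orientation: [[0.206, 0.979, 0.001], [0.979, -0.206, -0.0], [0.0, 0.001, -1.0]]
wrist_force: [5.4, -1.0, -0.2]
width: 0.398
grip_force: 30.0
```

The width of 37.4 mm means the lock is home. Now I'll open, rise, turn back and move over the bolt.

nudge_tcp([
  [[0, 0, 0], [0, 0, 0]],
  [[0, 0, 0], [0, 0, 0]],
  [[0, 0, 0], [0, 0, 0]],
  [[0, 0, 0], [0, 0, 0]],
  [[0, 0, 0], [0, 0, 0]],
  [[0, 0, 0], [0, 0, 0]],
  [[0, 0, 0], [0, 0, 0]],
  [[0, 0, -0.03], [0, 0, 0]],
  [[0, 0, -0.03], [0, 0, 0]],
  [[0, 0, -0.03], [0, 0, 0]],
], aperture=1.0)

```text
time_s: 14.85
ee_pos: [0.5811, -0.1673, 0.2175]
orientation: [[0.206, 0.979, -0.0], [0.979, -0.206, 0.0], [0.0, -0.001, -1.0]]
wrist_force: [0.7, 0.7, 0.1]
width: 1.0
grip_force: 0.0
```

nudge_tcp([
  [[0, 0, 0], [0, 0, -0.15]],
  [[0, 0, 0], [0, 0, -0.15]],
  [[0, 0, 0], [0, 0, -0.15]],
  [[0, 0, 0], [0, 0, -0.15]],
  [[0, 0, 0], [0, 0, -0.15]],
  [[0, 0, 0], [0, 0, -0.15]],
  [[0, 0, 0], [0, 0, -0.15]],
  [[0, 0, 0], [0, 0, -0.15]],
  [[0, 0, 0], [0, 0, -0.15]],
  [[0, 0, 0], [0, 0, -0.15]],
  [[0, 0, 0], [0, 0, -0.071]],
])

```text
time_s: 15.95
ee_pos: [0.5812, -0.1674, 0.2164]
orientation: [[-0.98, 0.2, -0.0], [0.2, 0.98, 0.0], [0.0, 0.0, -1.0]]
wrist_force: [-0.4, 0.4, 0.2]
width: 1.001
grip_force: 0.0
```

nudge_tcp([
  [[-0.002, 0.032, 0], [0, 0, 0]],
  [[-0.002, 0.032, 0], [0, 0, 0]],
  [[-0.002, 0.033, 0], [0, 0, 0]],
  [[0, 0, 0], [0, 0, 0]],
  [[0, 0, 0], [0, 0, 0]],
  [[0, 0, 0], [0, 0, 0]],
  [[0, 0, 0], [0, 0, 0]],
])

```text
time_s: 16.65
ee_pos: [0.6069, -0.0749, 0.2164]
orientation: [[-0.978, 0.207, -0.0], [0.207, 0.978, -0.0], [0.0, -0.0, -1.0]]
wrist_force: [0.3, 0.0, 0.4]
width: 1.0
grip_force: 0.0
```

```bash
python3 - <<'E'
from h import *
print(togo([.6083,-.0734,.127],down(np.radians(78.2))))
E
```

```text
(array([-0.0011,  0.0018,  0.0894]), array([-0.0004, -0.0001, -0.0025]))
```

nudge_tcp([
  [[-0.001, 0.002, 0.03], [0, 0, 0]],
  [[0, 0, 0.03], [0, 0, 0]],
  [[0, 0, 0.02], [0, 0, 0]],
  [[0, 0, 0.009], [0, 0, 0]],
  [[0, 0, 0], [0, 0, 0]],
  [[0, 0, 0], [0, 0, 0]],
  [[0, 0, 0], [0, 0, 0]],
])

```text
time_s: 17.35
ee_pos: [0.6091, -0.072, 0.1287]
orientation: [[-0.979, 0.206, 0.002], [0.206, 0.979, -0.0], [-0.002, 0.0, -1.0]]
wrist_force: [0.1, 0.1, 0.3]
width: 1.0
grip_force: 0.0
```

nudge_tcp([
  [[0, 0, 0], [0, 0, 0]],
  [[0, 0, 0], [0, 0, 0]],
  [[0, 0, 0], [0, 0, 0]],
  [[0, 0, 0], [0, 0, 0]],
  [[0, 0, 0], [0, 0, 0]],
  [[0, 0, 0], [0, 0, 0]],
  [[0, 0, 0], [0, 0, 0]],
  [[0, 0, 0], [0, 0, 0]],
  [[0, 0, 0], [0, 0, 0]],
  [[0, 0, 0], [0, 0, 0]],
  [[0, 0, 0], [0, 0, 0]],
], aperture=0)

```text
time_s: 18.45
ee_pos: [0.608, -0.0747, 0.1275]
orientation: [[-0.978, 0.207, -0.001], [0.207, 0.978, -0.003], [0.0, -0.003, -1.0]]
wrist_force: [-1.9, -12.3, 2.1]
width: 0.399
grip_force: 30.0
```

The bolt is home at 37.5 mm. Next I'll go to the post, pinching along the pen's x to keep the fingers off the bars beside it.

nudge_tcp([
  [[0, 0, 0], [0, 0, 0]],
  [[0, 0, 0], [0, 0, 0]],
  [[0, 0, 0], [0, 0, 0]],
  [[0, 0, 0], [0, 0, 0]],
  [[0, 0, 0], [0, 0, 0]],
  [[0, 0, 0], [0, 0, 0]],
  [[0, 0, -0.03], [0, 0, 0]],
  [[0, 0, -0.03], [0, 0, 0]],
  [[0, 0, -0.03], [0, 0, 0]],
], aperture=0.7)

```text
time_s: 19.35
ee_pos: [0.6083, -0.0718, 0.2185]
orientation: [[-0.979, 0.205, -0.0], [0.205, 0.979, 0.0], [0.0, 0.0, -1.0]]
wrist_force: [0.6, 0.1, 0.6]
width: 0.7
grip_force: 0.0
```

nudge_tcp([
  [[0, 0.041, 0], [0, 0, 0]],
  [[0, 0.041, 0], [0, 0, 0]],
  [[0, 0.041, 0], [0, 0, 0]],
  [[0, 0, 0], [0, 0, 0.15]],
  [[0, 0, 0], [0, 0, 0.15]],
  [[0, 0, 0], [0, 0, 0.15]],
  [[0, 0, 0], [0, 0, 0.15]],
  [[0, 0, 0], [0, 0, 0.15]],
])

```text
time_s: 20.15
ee_pos: [0.6337, 0.0486, 0.2174]
orientation: [[-0.571, 0.821, -0.0], [0.821, 0.571, 0.0], [0.0, -0.0, -1.0]]
wrist_force: [-0.0, 1.0, -0.9]
width: 0.699
grip_force: 0.0
```

nudge_tcp([
  [[0, 0, 0], [0, 0, 0.15]],
  [[0, 0, 0], [0, 0, 0.15]],
  [[0, 0, 0], [0, 0, 0.15]],
  [[0, 0, 0], [0, 0, 0.15]],
  [[0, 0, 0], [0, 0, 0.15]],
  [[0, 0, 0], [0, 0, 0.071]],
  [[0, 0, 0], [0, 0, 0]],
  [[0, 0, 0], [0, 0, 0]],
  [[0, 0, 0], [0, 0, 0]],
])

```text
time_s: 21.05
ee_pos: [0.6337, 0.0486, 0.2175]
orientation: [[0.204, 0.979, -0.0], [0.979, -0.204, 0.0], [0.0, -0.0, -1.0]]
wrist_force: [-0.4, -0.7, -0.8]
width: 0.7
grip_force: 0.0
```

```bash
python3 - <<'E'
from h import *
print(togo([.634,.046,.112],down(np.radians(-11.8))))
E
```

```text
(array([-0.0025,  0.0008,  0.1055]), array([-0.0001, -0.0001,  0.001 ]))
```

nudge_tcp([
  [[-0.002, 0.001, 0.03], [0, 0, 0]],
  [[0, 0, 0.035], [0, 0, 0]],
  [[0, 0, 0.025], [0, 0, 0]],
  [[0, 0, 0.015], [0, 0, 0]],
  [[0, 0, 0], [0, 0, 0]],
  [[0, 0, 0], [0, 0, 0]],
])

```text
time_s: 21.65
ee_pos: [0.6348, 0.0464, 0.1133]
orientation: [[0.205, 0.979, 0.001], [0.979, -0.205, 0.0], [0.0, 0.001, -1.0]]
wrist_force: [0.2, 0.4, -0.0]
width: 0.698
grip_force: 0.0
```

nudge_tcp([
  [[0, 0, 0], [0, 0, 0]],
  [[0, 0, 0], [0, 0, 0]],
  [[0, 0, 0], [0, 0, 0]],
  [[0, 0, 0], [0, 0, 0]],
  [[0, 0, 0], [0, 0, 0]],
  [[0, 0, 0], [0, 0, 0]],
  [[0, 0, 0], [0, 0, 0]],
  [[0, 0, 0], [0, 0, 0]],
  [[0, 0, 0], [0, 0, 0]],
  [[0, 0, 0], [0, 0, 0]],
], aperture=0)

```text
time_s: 22.65
ee_pos: [0.6343, 0.0464, 0.1125]
orientation: [[0.206, 0.979, -0.0], [0.979, -0.206, 0.0], [0.0, -0.0, -1.0]]
wrist_force: [-0.6, -0.6, 0.7]
width: 0.164
grip_force: 30.0
```

The post is gripped at 15.4 mm with negligible side force. I'll swing the first half.

nudge_tcp([
  [[0.001, -0.018, 0], [0, 0, 0.12]],
  [[0.001, -0.018, 0], [0, 0, 0.12]],
  [[0.001, -0.018, 0], [0, 0, 0.12]],
  [[0.001, -0.018, 0], [0, 0, 0.12]],
  [[0.001, -0.018, 0], [0, 0, 0.12]],
  [[0.001, -0.018, 0], [0, 0, 0.12]],
  [[0, 0, 0], [0, 0, 0]],
  [[0, 0, 0], [0, 0, 0]],
  [[0, 0, 0], [0, 0, 0]],
])

```text
time_s: 23.55
ee_pos: [0.5454, 0.1026, 0.1125]
orientation: [[0.799, 0.601, 0.001], [0.601, -0.799, 0.0], [0.001, 0.0, -1.0]]
wrist_force: [4.8, 2.1, -5.2]
width: 0.165
grip_force: 30.0
```

```bash
python3 - <<'E'
from h import *
p=np.array([.6343,.0464]);Y=np.array([.2045,.979]);X=np.array([.979,-.2045]);H=p+.15*Y
d=ctrl.observe()["ee_pos"][:2]-H;print(np.linalg.norm(d),np.arctan2(-d@X,-d@Y))
E
```

```text
0.15001794141560812 0.7159591825654357
```

nudge_tcp([
  [[0.001, -0.018, 0], [0, 0, 0.12]],
  [[0.001, -0.018, 0], [0, 0, 0.12]],
  [[0.001, -0.018, 0], [0, 0, 0.12]],
  [[0.001, -0.018, 0], [0, 0, 0.12]],
  [[0.001, -0.018, 0], [0, 0, 0.12]],
  [[0, 0, 0], [0, 0, 0]],
  [[0, 0, 0], [0, 0, 0]],
  [[0, 0, 0], [0, 0, 0]],
  [[0, 0, 0], [0, 0, 0]],
  [[0, 0, 0], [0, 0, 0]],
  [[0, 0, 0], [0, 0, 0]],
])

```text
time_s: 24.65
ee_pos: [0.5156, 0.1845, 0.1125]
orientation: [[0.999, 0.043, 0.001], [0.043, -0.999, -0.001], [0.001, 0.001, -1.0]]
wrist_force: [5.4, -4.3, -3.3]
width: 0.164
grip_force: 30.0
```

```bash
python3 - <<'E'
from h import *
p=np.array([.6343,.0464]);Y=np.array([.2045,.979]);X=np.array([.979,-.2045]);H=p+.15*Y
s=ctrl.observe();d=s["ee_pos"][:2]-H;print(np.linalg.norm(d),np.arctan2(-d@X,-d@Y),np.abs(s["qvel"]).max())
i=get_image("scene");cv2.imwrite("pics/s2.png",cv2.resize(i[120:300,180:430],(800,576),interpolation=cv2.INTER_CUBIC))
E
```

```text
0.1496693789171816 1.3061633333768068 0.0021672127756626257
```

View pics/s2.png

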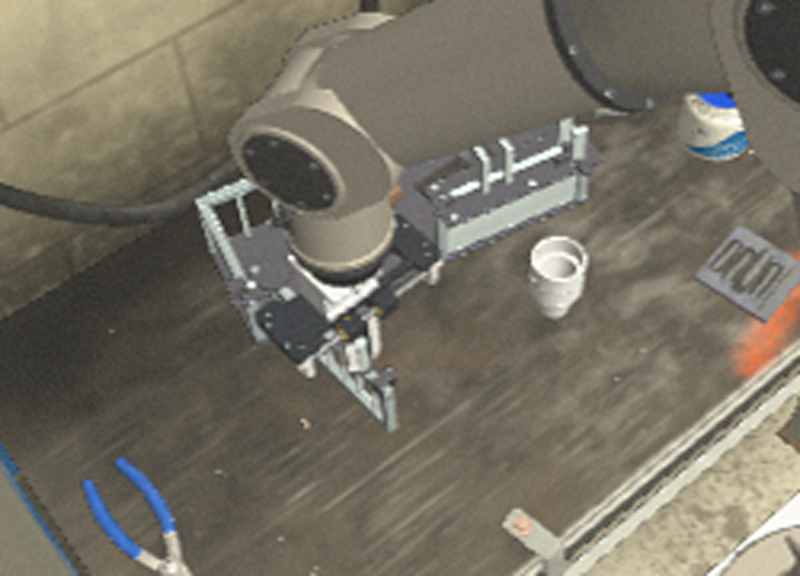

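The gate is wide open, swung out to (390,425) and held by the post at about 1.31 rad. The cups stand nested at (557,275), both catches are squeezed, and the jar, pliers and plate are untouched.

```bash
python3 -c "
from rig import ctrl, workorder, get_image, get_calibration
print(workorder.job_done())"
```

```text
the job is handed in; nothing more can be done
None
```

The job is handed in with the cups nested, the lock catch squeezed home and then the bolt catch, and the gate held still by its post at about 1.31 rad (75°); the call returned no verdict.

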